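# Find the full check weight with the lifting hook and hold it up

### The arm

A 6-joint arm with a two-finger parallel gripper is mounted at the origin on a cart in front of the work surface, level with it; the furniture and walls round the work are solid. World frame = base frame: x ahead of the robot, y to its left, z up, the work surface at z = 0. Lengths are in m, angles in rad, forces in N, time in s.
With the tool pointing down it reaches from about 0.35 to 0.725 m from the base axis. Payload 4.3 kg.
Tool frame: the origin (TCP) lies at the very end of the fingers, on their centre line; the grasp point (between the pads) lies 19 mm behind it; z points along the fingers, y is the direction in which the jaws open and shut (so a half turn about z gives the same grasp; the last joint's range is limited). The gripper opens to 85 mm and grips with 20 to 120 N. Pads are 22 mm wide; open, the fingers measure 114 mm over their backs; the gripper's body (76 mm by 85 mm) begins 54 mm behind the grasp point. The pads swing forward as they close: fully open they stand 13 mm farther back than shut.
Start: joints at [-1.325, 0.377, 0.081, 1.274, 0, 1.46], TCP at [0.2, -0.539, 0.231] pointing down, gripper open.
Joint ranges: [-2.72, 2.72], [-0.84, 1.66], [-1.02, 1.22], [-1.77, 2.12], [-1.37, 1.28], [-3.14, 3.14]. Speed limits (rad/s): [2.57, 2.57, 3.14, 3.14, 3.14, 3.14].

### API

Orientations are given as a unit quaternion [w, x, y, z].
In Python, from rig import ctrl gives the robot as it stands.
- The arm moves only by the shell command python3 -m pendant 'ROWS' [FORCE]. ROWS is JSON, a list of rows, each an object with "linear": the shift along the tool's x, y, z in mm, a list of three; "twist": the turn, a rotation vector about the tool's x, y, z in rad, a list of three; "grip": the finger opening in mm, from 0 to 85.4. A call has 1 to 12 rows; each row is the pose to reach, as a shift and turn from the pose commanded when the call began, along the tool's axes at that moment; what a row does not reach only later rows make up. A row lasts 1/8 s, in which the tool goes at most 62.5 mm and 10.7 degrees, less where a joint would pass 70% of its speed; a pose out of reach is approached as far as the arm can. A call with a gripper value outside its range is refused whole. The fingers move at their own pace and stop on an object; FORCE is the grip in N (left out, the last holds). Time passes only in rows, so rows that repeat a pose let the fingers close. It gives the time, the measured TCP pose, the force and the opening at its end, in the units of the state.
- ctrl.get_state(): the state, without advancing time (a new reading comes with each control period).
- ctrl.read_camera(name): name is "scene" or "side" or "wrist"; returns a dict with "frame" (420x560x3 uint8, red, green, blue), "fx", "fy", "cx", "cy" (pixels), "dist" ([k1, k2, p1, p2, k3] as OpenCV has them; the pictures are not rectified), "view" (4x4, takes a point from world to camera coordinates); the wrist camera has in their place "T_tool_cam" (4x4, takes a point from camera to tool coordinates, whose origin is the TCP and whose axes are the flange's). Camera axes: x right, y down, z forward; pixel columns grow to the right and rows downward; lengths in m; the calibration is good to about 2 mm. A picture is of the moment at which its call begins: read the wrist's pose just before it. There is no depth.
- ctrl.close_job(): hands the job in, once; it reports no verdict.
Trained networks look in the newest picture that a camera, given by its name, has taken for a name from the list of things; names that differ only in an ending like _2 or _b are one class to them, and where a whole thing is asked for, a point or a joint stands for the part that bears it (a point fixed in the world has none). Each returns a list of dicts, best first, with "confidence" (0 to 1); they miss things now and then, are a little off and sometimes report something else, mostly with a low value. They report only what shows in the picture. A call takes as long as a camera call. They do not tell look-alikes from the thing itself.
- ctrl.search_frame(label, camera): "rect" ([centre column, centre row, width, height] in pixels, round what is visible of it).
The state is a dict: "time": time; "q": joint angles; "qd": joint speeds; "tau": joint torques, N m; "tcp_pos": TCP position; "eef_rot": TCP orientation; "wrist_force": force on the tool from outside, world axes, zero at the start; "ft_torque": the same for the moment, N m; "width": finger opening in m.
Only numpy, scipy, OpenCV 4.12 (cv2) and the standard library are available. Lean on these libraries where they do the work, as an engineer would, in place of code of your own. Each camera call takes 0.05 s, during which the arm holds its last target.

### The job

One of the two steel check weights in the wooden block has lost the lead filling from its adjusting cavity; they look alike, so lift each in turn by its eye with the lifting hook from the wooden stand and feel which is heavier, never touching a weight with the gripper and never letting one drop. The light one must be back down in a recess of the block, off the hook; finish holding the hook with the heavier, full weight hanging still on it well above the middle of the brown notepad, ready for inspection (do not set it down or let go of the hook). Leave the other things on the desk where they are.

Things in the scene. Friction and masses are not known exactly. Their poses are not given: they have to be found in the camera images.
- check_weight_a: one of two check weights that look alike: steel cylinder, diameter 44, height 50, bow-shaped eye on top, outer top at 90.5. Origin: centre of the underside, z up. They start one in each recess of weight_block, in either order, yaw within 0.5 rad of the block's. One (hidden which) is 0.5 to 0.6 kg, the other 0.25 to 0.35 kg
- check_weight_b: one of two check weights that look alike: steel cylinder, diameter 44, height 50, bow-shaped eye on top, outer top at 90.5. Origin: centre of the underside, z up. They start one in each recess of weight_block, in either order, yaw within 0.5 rad of the block's. One (hidden which) is 0.5 to 0.6 kg, the other 0.25 to 0.35 kg
- check_weight_a_eye (a point): centre of the eye of check_weight_a, 70 above its origin. The eye is a loop of round bar of diameter 6 in the weight's y-z plane, so its opening is passed along the weight's x axis; the opening is 21 wide (y) and runs from 54 to 84.5 above the weight's origin, its top a half circle
- check_weight_b_eye (a point): centre of the eye of check_weight_b, 70 above its origin. The eye is a loop of round bar of diameter 6 in the weight's y-z plane, so its opening is passed along the weight's x axis; the opening is 21 wide (y) and runs from 54 to 84.5 above the weight's origin, its top a half circle
- weight_block: fixed wooden block, 90 (x) x 190 (y) x 26 high, with two round recesses of diameter 51 and depth 8, rims chamfered by 3, centred at y = +48 and -48 in its frame. Origin: centre of the underside
- seat0 (a point): centre of the floor of the +y recess, where the underside of a seated weight stands
- seat1 (a point): centre of the floor of the -y recess
- hook_stand: fixed wooden stand for the hook, 86 (x) x 56 (y) x 80 high, with a slot 51 (x) x 12 (y), 75 deep, in its top. Origin: centre of the underside
- lifting_hook: lifting hook, 0.12 kg, 141 tall, upright in the stand's slot, drawn straight up out of it by 75 or more. Origin: on the shank's axis at the level of the foot's underside, z up, x the way the foot points (away from the robot, as the stand's x). Steel rod of diameter 6 up to 70, brass collar of diameter 27 from 70 to 75 (rests on the stand), black handle from 75 to 141
- hook_handle (a point): middle of the flat-sided handle, 24 (x) x 18 (y) x 66 high, 108 above the hook's origin; grip it from above across the 18 mm (y)
- hook_crook (a point): where a load hangs: 18 along the foot (+x) from the shank's axis, 6 above the hook's origin (top of the foot's rod). The foot runs from the shank to x = 38, its last 10 bent upward, tip's top at 11.5: foot and tip go through a weight's eye along the hook's +x, and the eye's top then hangs between shank and tip
- notepad: brown-covered notepad lying on the desk left of the block, 125 x 86 x 8. Origin: centre of the underside
- mug: brown mug with a handle, 81 wide, 94 high, towards the back of the desk (bystander; leave it). Origin: centre of the underside
- usb_stick: black USB stick lying on the desk near the front edge, 18 x 52 x 9 (bystander; leave it). Origin: centre of the underside
- binder_clip: black fold-back clip standing near the front edge between hook stand and weight block, 26 x 32 x 35 (bystander; leave it). Origin: centre of the underside
- glue_stick: green and white glue stick standing behind the block, diameter 25, height 90 (bystander; leave it). Origin: centre of the underside
Things that resemble listed ones, but are neither listed nor needed, are in the scene too. What is shaped like the check_weight_b but green or turquoise is not meant.

How it is judged:
By the outcome, as a careful person would: the job done as asked, in the order asked, and still so for the second after the job is handed in, while the arm keeps its last pose, push and grip.
It also fails if it takes over 72 s, if anything falls off the work surface, if the arm or the gripper's body presses on something with over 40 N, if the wrist force passes 120 N, or if a joint passes its speed limit or range.

## Working session

There is one attempt and no reset: what is moved stays moved. The work goes in short steps, Python scripts to look and compute and a shell command to move; the robot and the scene stay as the last step left them, time stands still between calls to the robot, and variables do not carry over. Pictures are saved under pics/ and viewed, and the job is handed in when it is done.

```bash
ls; mkdir -p pics
cat > h.py <<'E'
from rig import ctrl
import numpy as np, cv2
def shot(c,fn):
    s=ctrl.get_state(); r=ctrl.read_camera(c); cv2.imwrite('pics/'+fn,r['frame'][:,:,::-1]); return s,r
def KD(r): return np.array([[r['fx'],0,r['cx']],[0,r['fy'],r['cy']],[0,0,1.]]),np.array(r['dist'],float)
E
python3 - <<'E'
from h import *
for c in ['scene','side','wrist']:
    s,r=shot(c,c+'0.png')
    print(c,{k:(np.round(v,3).tolist()) for k,v in r.items() if k!='frame'})
    for l in ['check_weight_a','weight_block','hook_stand','lifting_hook','notepad','hook_handle','hook_crook','check_weight_a_eye','mug','binder_clip','glue_stick','usb_stick']:
        print(l,[(np.round(d['rect']).tolist(),round(d['confidence'],2)) for d in ctrl.search_frame(l,c)])
s=ctrl.get_state();print(s)
E
```

```text
pics
scene {'fx': 479.994, 'fy': 479.994, 'cx': 277.271, 'cy': 212.517, 'dist': [-0.135, 0.0, 0.0, 0.0, 0.0], 'view': [[-0.603, -0.798, -0.0, 0.327], [-0.525, 0.397, -0.752, 0.364], [0.6, -0.454, -0.659, 0.853], [0.0, 0.0, 0.0, 1.0]]}
check_weight_a [([304.0, 227.0, 22.0, 32.0], 0.91), ([341.0, 252.0, 18.0, 36.0], 0.71), ([274.0, 242.0, 22.0, 32.0], 0.64)]
weight_block [([288.0, 252.0, 84.0, 52.0], 0.95), ([303.0, 225.0, 20.0, 32.0], 0.7)]
hook_stand [([368.0, 209.0, 36.0, 47.0], 0.62), ([274.0, 242.0, 21.0, 36.0], 0.55), ([222.0, 206.0, 38.0, 46.0], 0.19)]
lifting_hook [([375.0, 189.0, 6.0, 24.0], 0.79), ([304.0, 225.0, 17.0, 28.0], 0.57)]
notepad [([192.0, 317.0, 64.0, 58.0], 0.63), ([303.0, 288.0, 19.0, 8.0], 0.5)]
hook_handle [([374.0, 188.0, 15.0, 31.0], 0.5)]
hook_crook [([374.0, 190.0, 13.0, 30.0], 0.7), ([222.0, 206.0, 39.0, 52.0], 0.22)]
check_weight_a_eye [([306.0, 228.0, 17.0, 27.0], 0.73), ([222.0, 207.0, 35.0, 50.0], 0.15)]
mug [([222.0, 206.0, 42.0, 48.0], 0.88)]
binder_clip [([377.0, 190.0, 8.0, 26.0], 0.2)]
glue_stick [([296.0, 194.0, 11.0, 34.0], 0.63)]
usb_stick [([
[... 1446 characters left out ...]
 []
usb_stick []
{'time': 1.95, 'q': array([-1.32534135e+00,  3.77275357e-01,  8.09699890e-02,  1.27442782e+00,
        2.13880918e-05,  1.46049240e+00]), 'qd': array([ 6.59974925e-04, -6.59736865e-05, -1.59668805e-04, -6.51049011e-04,
        2.15236947e-04,  4.15873596e-04]), 'tau': array([-1.48422507e-03, -4.63504171e+01,  2.70150948e+01,  2.41502057e-04,
       -1.83033385e-04, -2.90574093e-06]), 'tcp_pos': array([ 0.20028602, -0.53900175,  0.2313318 ]), 'eef_rot': array([3.07748337e-05, 9.84221121e-01, 1.76942882e-01, 1.28013062e-05]), 'wrist_force': array([-0.97139499,  0.25095383, -0.14802691]), 'ft_torque': array([ 0.0418719 , -0.01931416,  0.01625995]), 'width': 0.08543957935464008}
```

View pictures.

Run:
```python
import cv2
a=cv2.imread('pics/scene0.png');b=cv2.imread('pics/side0.png')
cv2.imwrite('pics/sc.png',cv2.resize(a[150:360,140:420],None,fx=2.8,fy=2.8,interpolation=cv2.INTER_CUBIC))
cv2.imwrite('pics/sd.png',cv2.resize(b[150:360,180:460],None,fx=2.8,fy=2.8,interpolation=cv2.INTER_CUBIC))
```

```text
(no output)
```

View pics/sc.png

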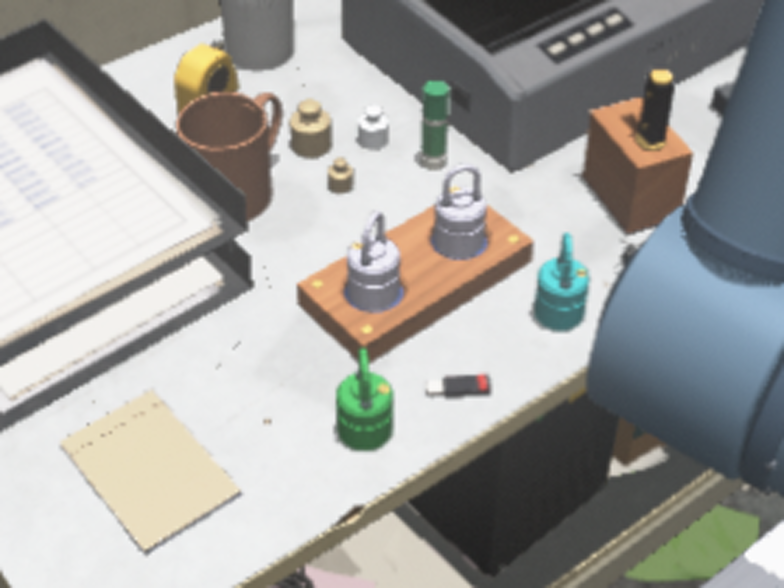

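View pics/sd.png

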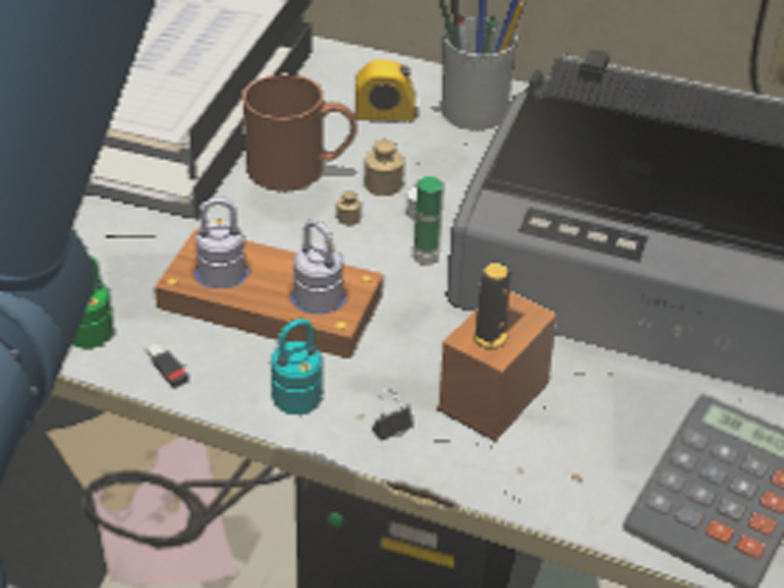

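View pics/scene0.png

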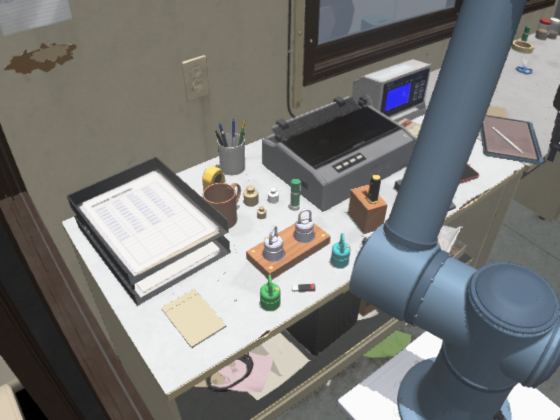

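```bash
cat >> h.py <<'E'
def ray(r,p,s=None):
    K,D=KD(r); n=cv2.undistortPoints(np.array([[p]],float),K,D)[0,0]; d=np.array([n[0],n[1],1.])
    if 'view' in r: T=np.linalg.inv(np.array(r['view'],float))
    else:
        from scipy.spatial.transform import Rotation as R
        q=s['eef_rot']; B=np.eye(4);B[:3,:3]=R.from_quat([q[1],q[2],q[3],q[0]]).as_matrix();B[:3,3]=s['tcp_pos'];T=B@np.array(r['T_tool_cam'])
    return T[:3,3],T[:3,:3]@d
def onz(r,p,z,s=None):
    o,d=ray(r,p,s); return o+d*(z-o[2])/d[2]
def proj(r,P,s=None):
    K,D=KD(r)
    if 'view' in r: V=np.array(r['view'],float)
    else:
        from scipy.spatial.transform import Rotation as R
        q=s['eef_rot']; B=np.eye(4);B[:3,:3]=R.from_quat([q[1],q[2],q[3],q[0]]).as_matrix();B[:3,3]=s['tcp_pos'];V=np.linalg.inv(B@np.array(r['T_tool_cam']))
    return cv2.projectPoints(np.array(P,float).reshape(-1,1,3),cv2.Rodrigues(V[:3,:3])[0],V[:3,3],K,D)[0][:,0]
E
python3 - <<'E'
from h import *
import pickle
sc=ctrl.read_camera('scene');sd=ctrl.read_camera('side')
pickle.dump((sc,sd),open('cams.pkl','wb'))
Z=lambda r,u,v,z,ox:np.round(onz(r,(ox+u/2.8,150+v/2.8),z),4)
for n,l in dict(blk=[(299,285,.026),(365,345,.026),(532,242,.026),(465,190,.026)],hook=[(660,76,.151)],stand=[(588,108,.08),(632,165,.08),(690,155,.08)],pad=[(62,443,.008),(152,392,.008),(240,492,.008),(148,548,.008)],eyes=[(375,215,.1085),(461,168,.1085)],clip=[],glue=[(436,87,.09)],turq=[(567,237,.0905)],green=[(363,355,.0905)]).items():
    for a in l: print('scene',n,Z(sc,*a,140))
for n,l in dict(blk=[(158,282,.026),(352,337,.026),(383,282,.026),(197,236,.026)],hook=[(496,270,.151)],stand=[(443,345,.08),(497,378,.08),(553,313,.08)],eyes=[(219,202,.1085),(317,223,.1085)],clip=[(392,420,.015)],glue=[(430,183,.09)],turq=[(297,323,.0905)]).items():
    for a in l: print('side',n,Z(sd,*a,180))
E
```

```text
scene blk [0.5459 0.0868 0.026 ]
scene blk [0.4588 0.0824 0.026 ]
scene blk [ 0.4669 -0.1036  0.026 ]
scene blk [ 0.5541 -0.1003  0.026 ]
scene hook [ 0.4611 -0.2327  0.151 ]
scene stand [ 0.5274 -0.2208  0.08  ]
scene stand [ 0.4465 -0.1963  0.08  ]
scene stand [ 0.4252 -0.2468  0.08  ]
scene pad [0.5305 0.32   0.008 ]
scene pad [0.5333 0.2382 0.008 ]
scene pad [0.4105 0.2338 0.008 ]
scene pad [0.4086 0.3137 0.008 ]
scene eyes [0.5052 0.0373 0.1085]
scene eyes [ 0.508  -0.0536  0.1085]
scene glue [ 0.6249 -0.1215  0.09  ]
scene turq [ 0.4071 -0.0815  0.0905]
scene green [0.4055 0.1229 0.0905]
side blk [0.4654 0.0855 0.026 ]
side blk [ 0.4678 -0.1047  0.026 ]
side blk [ 0.5456 -0.1039  0.026 ]
side blk [0.5381 0.0825 0.026 ]
side hook [ 0.4604 -0.2278  0.151 ]
side stand [ 0.4355 -0.1964  0.08  ]
side stand [ 0.4171 -0.2473  0.08  ]
side stand [ 0.5072 -0.2676  0.08  ]
side eyes [0.5007 0.0366 0.1085]
side eyes [ 0.5074 -0.0551  0.1085]
side clip [ 0.4004 -0.1675  0.015 ]
side glue [ 0.6225 -0.1191  0.09  ]
side turq [ 0.4026 -0.0819  0.0905]
```

```bash
python3 -m pendant '[{"linear":[25,-14,-8],"twist":[0,0,-0.12],"grip":60},{"linear":[60,-34,-20],"twist":[0,0,-0.3],"grip":60},{"linear":[100,-56,-25],"twist":[0,0,-0.48],"grip":60},{"linear":[140,-79,-25],"twist":[0,0,-0.66],"grip":60},{"linear":[180,-101,-25],"twist":[0,0,-0.84],"grip":60},{"linear":[220,-124,-25],"twist":[0,0,-1.02],"grip":60},{"linear":[260,-146,-25],"twist":[0,0,-1.2],"grip":60},{"linear":[295,-166,-25],"twist":[0,0,-1.38],"grip":60},{"linear":[325,-183,-25],"twist":[0,0,-1.56],"grip":60},{"linear":[345,-194,-25],"twist":[0,0,-1.74],"grip":60},{"linear":[352,-198,-25],"twist":[0,0,-1.92],"grip":60},{"linear":[352,-198,-25],"twist":[0,0,-2.1],"grip":60}]'
python3 - <<'E'
from h import *
print(ctrl.get_state())
E
```

```text
time: 3.55
tcp_pos: [0.4618, -0.2301, 0.2563]
eef_rot: [0.0, 0.333, 0.943, -0.0]
wrist_force: [-0.0, 0.2, -0.0]
width: 0.06
{'time': 3.55, 'q': array([-5.85275505e-01,  2.50280258e-01, -3.18588715e-02,  1.28846129e+00,
        1.42867861e-05,  9.30192079e-02]), 'qd': array([-1.45009270e-02, -1.16997186e-03, -3.21467418e-03,  1.17198812e-04,
       -4.13960494e-03, -1.42773236e+00]), 'tau': array([ 5.65429162e-01, -4.00090063e+01,  2.70917308e+01, -8.26149975e-03,
        5.87768527e-02,  1.20884623e+00]), 'tcp_pos': array([ 0.4617889 , -0.23009883,  0.25633325]), 'eef_rot': array([ 9.67404418e-05,  3.32683135e-01,  9.43038664e-01, -1.69379338e-05]), 'wrist_force': array([-0.00748927,  0.18638926, -0.01142169]), 'ft_torque': array([-0.04461286, -0.00526772, -0.01715003]), 'width': 0.059995435720975515}
```

```bash
python3 -m pendant '[{"linear":[0,0,0],"twist":[0,0,-0.18],"grip":60},{"linear":[0,0,0],"twist":[0,0,-0.36],"grip":60},{"linear":[0,0,0],"twist":[0,0,-0.38],"grip":60},{"linear":[0,0,0],"twist":[0,0,-0.38],"grip":60}]'
python3 - <<'E'
from h import *
import pickle
s,r=shot('wrist','w1.png')
print(s['tcp_pos'],s['eef_rot'])
for l in ['lifting_hook','hook_stand']:print([(np.round(d['rect']).tolist(),round(d['confidence'],2)) for d in ctrl.search_frame(l,'wrist')])
pickle.dump((s,r),open('w1.pkl','wb'))
print(proj(r,[(.461,-.230,.151),(.461,-.230,.08)],s))
E
```

```text
time: 4.05
tcp_pos: [0.4613, -0.2308, 0.2564]
eef_rot: [0.0, 0.153, 0.988, -0.0]
wrist_force: [0.2, 0.3, -0.2]
width: 0.0601
[ 0.46125817 -0.23080838  0.25635385] [ 4.31920719e-05  1.53424692e-01  9.88160340e-01 -6.67854626e-05]
[([287.0, 195.0, 24.0, 40.0], 0.71)]
[([287.0, 196.0, 52.0, 90.0], 0.91), ([408.0, 276.0, 42.0, 53.0], 0.66)]
[[285.5250445  211.66445491]
 [285.44207246 190.50693694]]
```

View pics/w1.png

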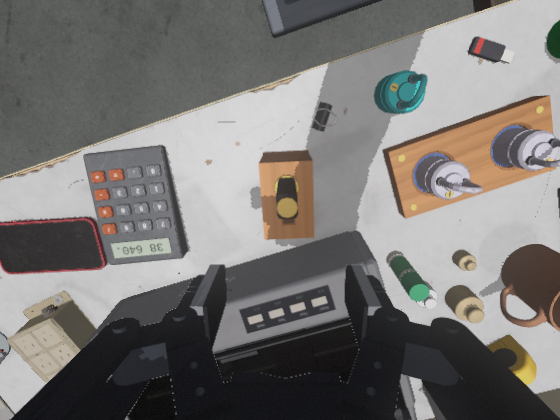

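Run:
```python
import cv2
a=cv2.imread('pics/w1.png')
cv2.imwrite('pics/w1a.png',cv2.resize(a[140:250,225:345],None,fx=5,fy=5,interpolation=cv2.INTER_CUBIC))
cv2.imwrite('pics/w1b.png',cv2.resize(a[60:230,370:560],None,fx=4,fy=3.5,interpolation=cv2.INTER_CUBIC))
```

```text
(no output)
```

View pics/w1a.png

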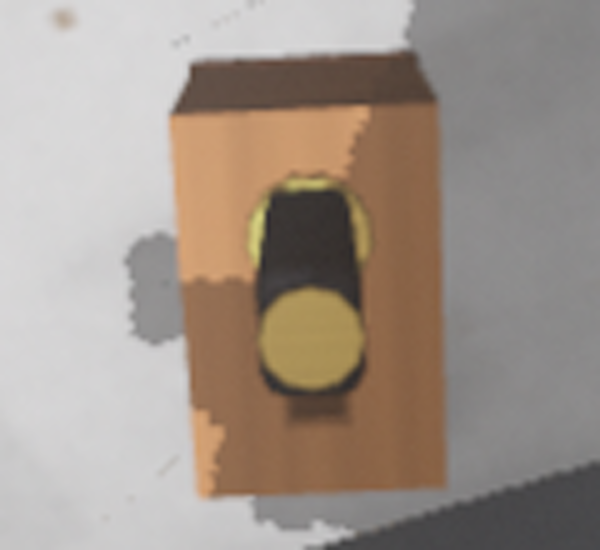

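View pics/w1b.png

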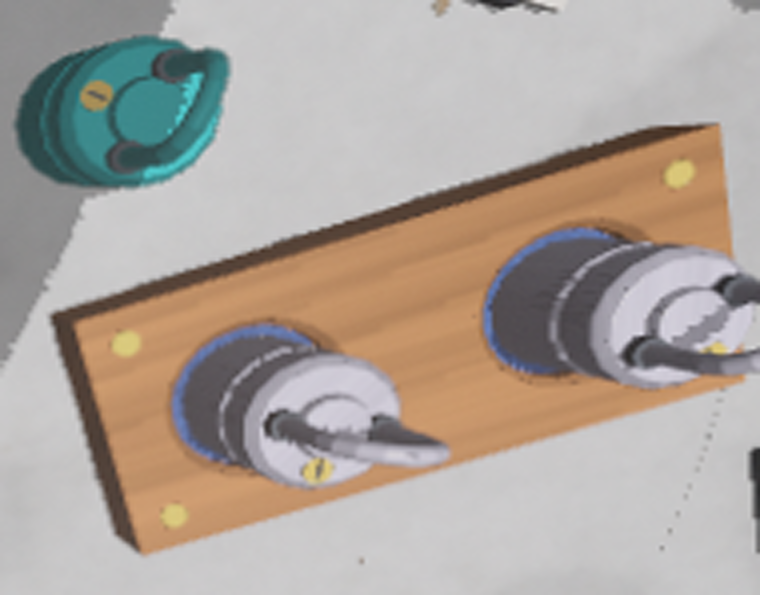

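Run:
```python
from h import *
import pickle
s,r=pickle.load(open('w1.pkl','rb'))
a=lambda u,v:(225+u/5,140+v/5)
b=lambda u,v:(370+u/4,60+v/3.5)
c=np.array([onz(r,a(*p),.08,s) for p in [(171,113),(437,101),(446,487),(198,497)]]);print(c.round(4),c.mean(0))
for e in (c[3]-c[0],c[2]-c[1]): print('x yaw',np.arctan2(e[1],e[0]),np.hypot(*e[:2]))
for e in (c[0]-c[1],c[3]-c[2]): e=-e; print('y',np.arctan2(e[1],e[0])-np.pi/2,np.hypot(*e[:2]))
print('hook',onz(r,a(312,340),.151,s))
print('turq ok')
for n,p in dict(w1=[(275,425),(388,430)],w0=[(635,352),(742,285)]).items():
    f=[onz(r,b(*q),.070,s) for q in p];d=f[0]-f[1];print(n,np.round(f,4),'yaw y',np.arctan2(d[1],d[0]),np.hypot(*d[:2]),np.mean(f,0))
k=np.array([onz(r,b(*p),.026,s) for p in [(75,322),(142,553),(720,124)]]);print(k.round(4)); 
for p,q in ((1,0),(0,2)):e=k[p]-k[q];print(np.arctan2(e[1],e[0]),np.hypot(*e[:2]))
print('screws',[onz(r,b(*p),.026,s).round(4).tolist() for p in [(126,344),(175,515),(680,173)]])
```

```text
[[ 0.4246 -0.2468  0.08  ]
 [ 0.4388 -0.1939  0.08  ]
 [ 0.5221 -0.2157  0.08  ]
 [ 0.5076 -0.2693  0.08  ]] [ 0.47327386 -0.2314184   0.08      ]
x yaw -0.264180808991367 0.0860150046672595
x yaw -0.2564247718625701 0.08609186574995395
y -0.2626861449047775 0.05477040140648346
y -0.26404386875525754 0.05543806575976707
hook [ 0.45838758 -0.22752002  0.151     ]
turq ok
w1 [[ 0.5042 -0.0689  0.07  ]
 [ 0.5151 -0.0395  0.07  ]] yaw y -1.927598631184849 0.031328731007218114 [ 0.50963139 -0.05421623  0.07      ]
w0 [[0.5106 0.0273 0.07  ]
 [0.4985 0.056  0.07  ]] yaw y -1.171554211582409 0.031146194385878147 [0.50457481 0.04162603 0.07      ]
[[ 0.4665 -0.1024  0.026 ]
 [ 0.5554 -0.0987  0.026 ]
 [ 0.4589  0.087   0.026 ]]
0.04097422748531516 0.0889342410708161
-1.5308615260404907 0.18952240721467523
screws [[0.4785, -0.0892, 0.026], [0.5441, -0.086, 0.026], [0.4711, 0.075, 0.026]]
```

```bash
python3 -m pendant '[{"linear":[4,2,10],"twist":[0,0,-0.046],"grip":60},{"linear":[4,2,35],"twist":[0,0,-0.046],"grip":60},{"linear":[4,2,65],"twist":[0,0,-0.046],"grip":60},{"linear":[4,2,95],"twist":[0,0,-0.046],"grip":60},{"linear":[4,2,125],"twist":[0,0,-0.046],"grip":60},{"linear":[4,2,145],"twist":[0,0,-0.046],"grip":60},{"linear":[4,2,155],"twist":[0,0,-0.046],"grip":60},{"linear":[4,2,157],"twist":[0,0,-0.046],"grip":60},{"linear":[4,2,157],"twist":[0,0,-0.046],"grip":60}]' 40
python3 - <<'E'
from h import *
s,r=shot('wrist','w2.png'); print(s['tcp_pos'],s['wrist_force'])
E
```

```text
time: 5.32
tcp_pos: [0.4586, -0.228, 0.1]
eef_rot: [0.001, 0.13, 0.992, -0.0]
wrist_force: [0.6, -0.1, -0.2]
width: 0.0602
[ 0.45859118 -0.22804001  0.09998585] [ 0.58723466 -0.05177132 -0.23253208]
```

View pics/w2.png

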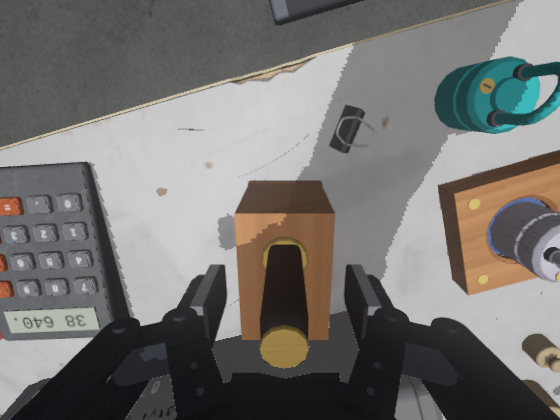

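```bash
python3 -m pendant '[{"linear":[0,0,0],"twist":[0,0,0],"grip":30},{"linear":[0,0,0],"twist":[0,0,0],"grip":15},{"linear":[0,0,0],"twist":[0,0,0],"grip":10},{"linear":[0,0,0],"twist":[0,0,0],"grip":10},{"linear":[0,0,0],"twist":[0,0,0],"grip":10},{"linear":[0,0,0],"twist":[0,0,0],"grip":10},{"linear":[0,0,0],"twist":[0,0,0],"grip":10}]' 90
python3 - <<'E'
from h import *
s=ctrl.get_state();print(s)
E
```

```text
time: 6.25
tcp_pos: [0.4584, -0.2279, 0.0998]
eef_rot: [0.0, 0.13, 0.992, -0.0]
wrist_force: [-1.1, 0.2, 6.0]
width: 0.017
{'time': 6.25, 'q': array([-5.85325879e-01,  3.31414846e-01, -3.40465881e-01,  8.97888248e-01,
       -8.39099986e-05, -3.25553829e-01]), 'qd': array([ 6.38122550e-04,  5.19876323e-04, -1.22448436e-03, -3.17674947e-05,
       -7.70309453e-04, -1.70520242e-04]), 'tau': array([ 2.91830156e-02, -3.85158134e+01,  2.27794057e+01, -4.71673384e-01,
        9.57678800e-03,  4.37433278e-03]), 'tcp_pos': array([ 0.45841019, -0.22792695,  0.099832  ]), 'eef_rot': array([ 4.42861287e-04,  1.29521133e-01,  9.91576528e-01, -2.63622456e-04]), 'wrist_force': array([-1.14721085,  0.21363947,  5.98685974]), 'ft_torque': array([0.10854168, 0.16156902, 0.04660161]), 'width': 0.01696680499113959}
```

```bash
python3 -m pendant '[{"linear":[0,0,-3],"twist":[0,0,0],"grip":10},{"linear":[0,0,-12],"twist":[0,0,0],"grip":10},{"linear":[0,0,-27],"twist":[0,0,0],"grip":10},{"linear":[0,0,-45],"twist":[0,0,0],"grip":10},{"linear":[0,0,-63],"twist":[0,0,0],"grip":10},{"linear":[0,0,-85],"twist":[0,0,0],"grip":10},{"linear":[0,0,-110],"twist":[0,0,0],"grip":10},{"linear":[0,0,-130],"twist":[0,0,0],"grip":10},{"linear":[0,0,-130],"twist":[0,0,0],"grip":10}]'
python3 - <<'E'
from h import *
s=ctrl.get_state();print(s['tcp_pos'],s['wrist_force'],s['ft_torque'])
p=2*np.arctan2(s['eef_rot'][2],s['eef_rot'][1]);print(p)
d=np.array([.4581,-.0350])-s['tcp_pos'][:2];x=np.array([np.cos(p),np.sin(p)]);y=np.array([np.sin(p),-np.cos(p)]);print(d@x,d@y, 'twist',-( -.357+np.pi-p))
E
```

```text
time: 7.38
tcp_pos: [0.4593, -0.2285, 0.2317]
eef_rot: [0.002, 0.13, 0.992, -0.001]
wrist_force: [0.6, -0.9, -2.0]
width: 0.0173
[ 0.4593387  -0.22852434  0.23171426] [ 0.60303314 -0.86046073 -1.96755192] [-0.01902804 -0.03467613 -0.0065325 ]
2.88180218311521
0.050909292847690836 0.18671220443430644 twist 0.09720952952541717
```

```bash
python3 -m pendant '[{"linear":[3,12,0],"twist":[0,0,0.01],"grip":10},{"linear":[10,35,0],"twist":[0,0,0.03],"grip":10},{"linear":[20,70,0],"twist":[0,0,0.05],"grip":10},{"linear":[30,107,0],"twist":[0,0,0.07],"grip":10},{"linear":[39,143,5],"twist":[0,0,0.09],"grip":10},{"linear":[46,170,18],"twist":[0,0,0.097],"grip":10},{"linear":[50,183,34],"twist":[0,0,0.097],"grip":10},{"linear":[51,187,50],"twist":[0,0,0.097],"grip":10},{"linear":[51,187,58],"twist":[0,0,0.097],"grip":10},{"linear":[51,187,59],"twist":[0,0,0.097],"grip":10},{"linear":[51,187,59],"twist":[0,0,0.097],"grip":10}]'
python3 - <<'E'
from h import *
import pickle
out=[]
for c in ['scene','side','wrist']:
    s,r=shot(c,c+'3.png'); out.append((s,r))
pickle.dump(out,open('p3.pkl','wb'))
p=2*np.arctan2(s['eef_rot'][2],s['eef_rot'][1]);print(s['tcp_pos'],p,s['wrist_force'],s['eef_rot'])
t=s['tcp_pos'];h=p-np.pi;X=np.array([np.cos(h),np.sin(h),0]);o=t-[0,0,.09]
pts=[o,o+X*.038+[0,0,.0055],[.5096,-.0542,.088],[.5096,-.0542,.1085]]
for (s,r),n in zip(out,['scene','side','wrist']):
    q=proj(r,pts,s);print(n,q.round(1).tolist())
    f=r['frame'][:,:,::-1]
    m=q.mean(0).astype(int);x0=max(0,min(m[0]-65,430));y0=max(0,min(m[1]-55,310))
    g=cv2.resize(f[y0:y0+110,x0:x0+130],None,fx=5,fy=5,interpolation=cv2.INTER_CUBIC)
    for k in q: cv2.circle(g,tuple(int(v) for v in ((k-[x0,y0])*5+2)),3,(0,0,255),1)
    cv2.imwrite(f'pics/{n}3z.png',g)
E
```

```text
time: 8.75
tcp_pos: [0.457, -0.0341, 0.1706]
eef_rot: [0.0, 0.178, 0.984, -0.0]
wrist_force: [-0.6, -0.2, -0.3]
width: 0.0169
[ 0.45729663 -0.03418523  0.17083431] 2.784247100350638 [-0.59308852  0.40115023 -1.14516996] [ 5.67994277e-04  1.77723607e-01  9.84080277e-01 -7.22705985e-05]
scene [[311.8, 234.2], [306.4, 221.7], [304.1, 216.2], [304.4, 209.6]]
side [[277.1, 248.6], [288.1, 239.4], [293.3, 235.5], [293.2, 229.0]]
wrist [[284.7, 218.2], [284.7, 264.2], [284.2, 284.5], [284.1, 298.8]]
```

View pics/scene3z.png

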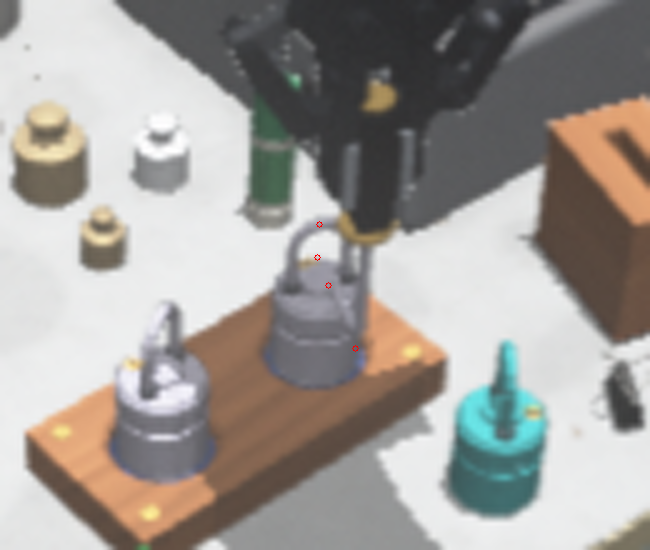

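View pics/side3z.png

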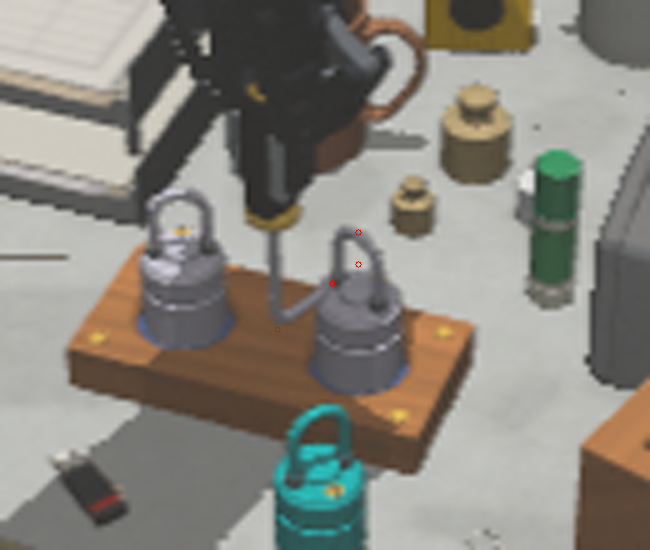

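View pics/wrist3.png

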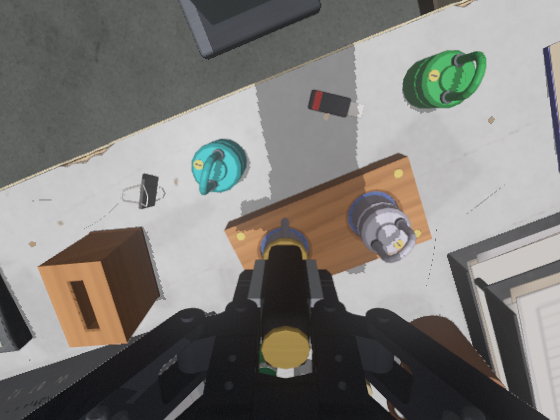

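```bash
python3 -m pendant '[{"linear":[-3,0,0],"twist":[0,0,0],"grip":10},{"linear":[-9,0,0],"twist":[0,0,0],"grip":10},{"linear":[-16,0,0],"twist":[0,0,0],"grip":10},{"linear":[-23,0,0],"twist":[0,0,0],"grip":10},{"linear":[-30,0,0],"twist":[0,0,0],"grip":10},{"linear":[-36,0,0],"twist":[0,0,0],"grip":10},{"linear":[-38,0,0],"twist":[0,0,0],"grip":10},{"linear":[-38,0,0],"twist":[0,0,0],"grip":10},{"linear":[-38,0,0],"twist":[0,0,0],"grip":10}]'
cat > look.py <<'E'
from h import *
import sys
tag,off,P=sys.argv[1],float(sys.argv[2]),np.array(eval(sys.argv[3]))
F=[];ims=[]
for c in ['scene','side']:
    s,r=shot(c,f'{c}_{tag}.png');F.append(s['wrist_force']); 
    p=2*np.arctan2(s['eef_rot'][2],s['eef_rot'][1]);t=s['tcp_pos'];h=p-np.pi;X=np.array([np.cos(h),np.sin(h),0]);o=t-[0,0,off]
    q=proj(r,[o,o+X*.038+[0,0,.0055],P],s);f=r['frame'][:,:,::-1]
    m=q[2].astype(int);x0=max(0,min(m[0]-33,480));y0=max(0,min(m[1]-45,330))
    ims.append(cv2.resize(f[y0:y0+90,x0:x0+66],None,fx=6,fy=6,interpolation=cv2.INTER_CUBIC))
F.append(ctrl.get_state()['wrist_force'])
cv2.imwrite(f'pics/z_{tag}.png',np.hstack(ims)); print(t,'psi',p,s['eef_rot'],'F',np.round(F,2).tolist(),'w',s['width'])
E
python3 look.py ins1 .09 '[.5096,-.0542,.1]'
```

```text
time: 10.02
tcp_pos: [0.4922, -0.0471, 0.1703]
eef_rot: [-0.0, 0.177, 0.984, -0.0]
wrist_force: [0.3, 0.1, -2.3]
width: 0.0173
[ 0.4922191  -0.04703915  0.1702904 ] psi 2.78489895218448 [-7.66930529e-05  1.77402888e-01  9.84138308e-01 -1.63704464e-05] F [[0.32, 0.12, -2.35], [-0.82, -0.05, -2.22], [0.34, -0.05, -1.66]] w 0.01706360606800954
```

View pics/z_ins1.png

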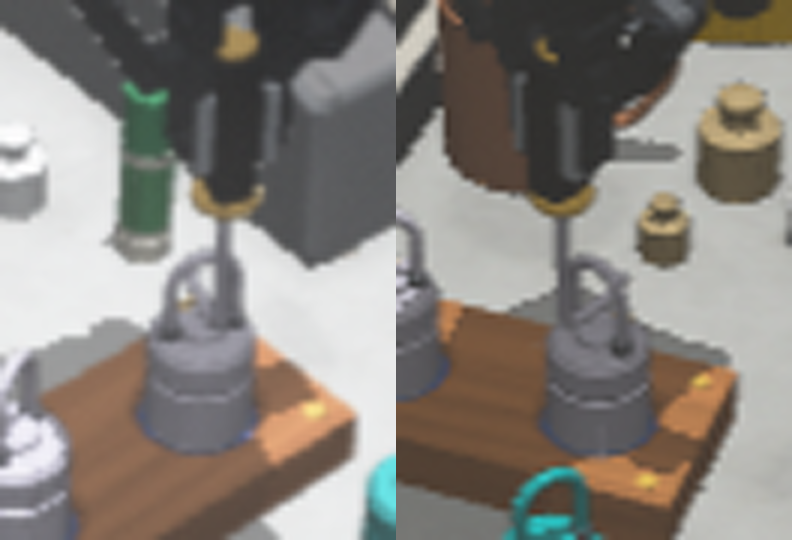

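```bash
python3 -m pendant '[{"linear":[0,0,-5],"twist":[0,0,0],"grip":10},{"linear":[0,0,-10],"twist":[0,0,0],"grip":10},{"linear":[0,0,-13],"twist":[0,0,0],"grip":10},{"linear":[0,0,-15],"twist":[0,0,0],"grip":10},{"linear":[0,0,-17],"twist":[0,0,0],"grip":10},{"linear":[0,0,-19],"twist":[0,0,0],"grip":10},{"linear":[0,0,-22],"twist":[0,0,0],"grip":10},{"linear":[0,0,-26],"twist":[0,0,0],"grip":10},{"linear":[0,0,-31],"twist":[0,0,0],"grip":10},{"linear":[0,0,-35],"twist":[0,0,0],"grip":10},{"linear":[0,0,-37],"twist":[0,0,0],"grip":10},{"linear":[0,0,-37],"twist":[0,0,0],"grip":10}]'
python3 look.py lift1 .09 '[.5096,-.0542,.12]'
```

```text
time: 11.62
tcp_pos: [0.4926, -0.0472, 0.2075]
eef_rot: [0.0, 0.177, 0.984, -0.0]
wrist_force: [0.2, 0.1, -3.6]
width: 0.0169
[ 0.49245977 -0.0471558   0.20730901] psi 2.7848012056466955 [ 5.34228513e-05  1.77450986e-01  9.84129637e-01 -4.24563435e-05] F [[0.17, 0.1, -3.59], [-0.58, -0.52, -3.67], [0.82, 0.08, -4.59]] w 0.016889264778437725
```

View pics/z_lift1.png

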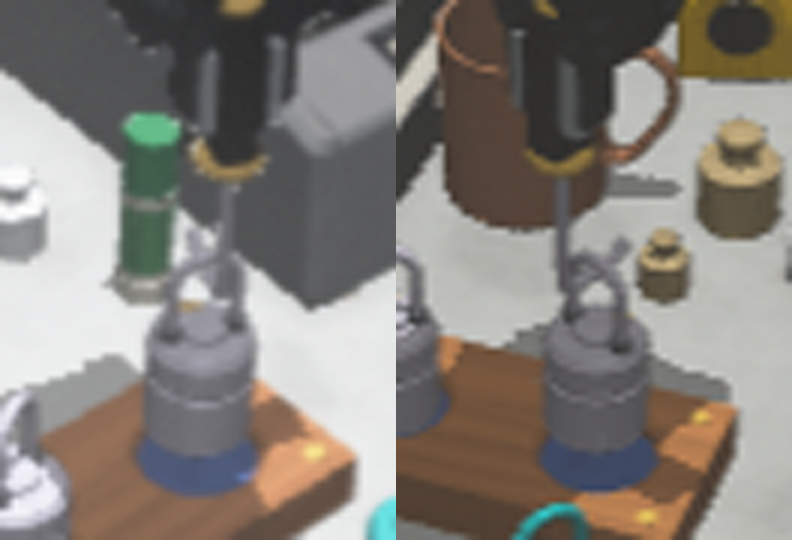

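```bash
cat > weigh.py <<'E'
from h import *
F=[];T=[]
for i in range(16):
    ctrl.read_camera('side'); s=ctrl.get_state(); F.append(s['wrist_force']);T.append(s['tau'])
F=np.array(F);print(F.mean(0),F.std(0),np.mean(T,0).round(3),s['q'].round(3))
E
python3 weigh.py
```

```text
[-0.19348864  0.01562496 -4.3425445 ] [0.54415412 0.71909906 0.40574306] [-0.0000e+00 -4.0149e+01  2.8051e+01 -5.3000e-02 -8.0000e-03  0.0000e+00] [-0.224  0.224 -0.194  1.153 -0.     0.133]
```

```bash
python3 -m pendant '[{"linear":[0,0,3],"twist":[0,0,0],"grip":10},{"linear":[0,0,7],"twist":[0,0,0],"grip":10},{"linear":[0,0,10],"twist":[0,0,0],"grip":10},{"linear":[0,0,13],"twist":[0,0,0],"grip":10},{"linear":[0,0,15],"twist":[0,0,0],"grip":10},{"linear":[0,0,17],"twist":[0,0,0],"grip":10},{"linear":[0,0,19],"twist":[0,0,0],"grip":10},{"linear":[0,0,21],"twist":[0,0,0],"grip":10},{"linear":[0,0,24],"twist":[0,0,0],"grip":10},{"linear":[0,0,28],"twist":[0,0,0],"grip":10},{"linear":[0,0,30],"twist":[0,0,0],"grip":10},{"linear":[0,0,30],"twist":[0,0,0],"grip":10}]'
python3 look.py low1 .09 '[.5096,-.0542,.1]'
```

```text
time: 14.02
tcp_pos: [0.4924, -0.0471, 0.1772]
eef_rot: [-0.0, 0.177, 0.984, -0.0]
wrist_force: [-0.7, 0.2, -0.5]
width: 0.0173
[ 0.49240909 -0.04713284  0.17728161] psi 2.784801498780967 [-6.22616076e-06  1.77450842e-01  9.84129664e-01 -5.11233526e-05] F [[-0.68, 0.15, -0.54], [0.24, 0.14, -1.98], [-0.43, -0.63, -1.47]] w 0.017166363667147723
```

View pics/z_low1.png

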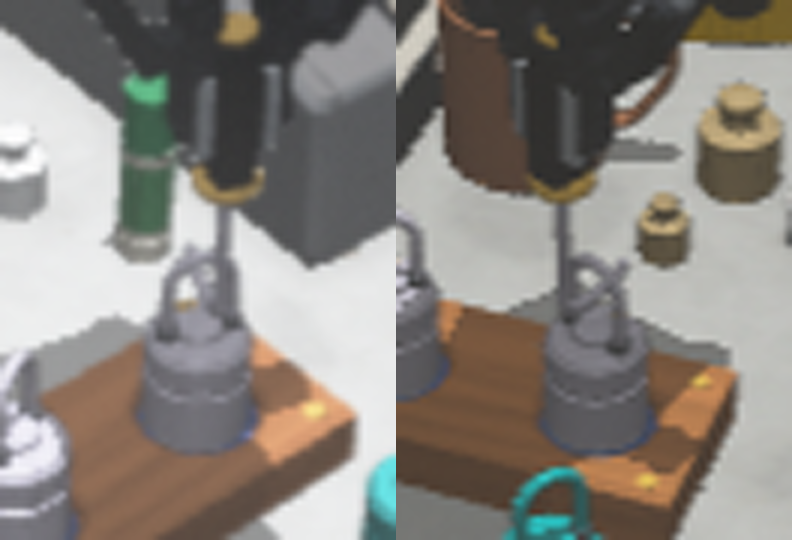

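```bash
python3 -m pendant '[{"linear":[0,0,4],"twist":[0,0,0],"grip":10},{"linear":[0,0,7],"twist":[0,0,0],"grip":10},{"linear":[3,0,7],"twist":[0,0,0],"grip":10},{"linear":[8,0,7],"twist":[0,0,0],"grip":10},{"linear":[14,0,7],"twist":[0,0,0],"grip":10},{"linear":[21,0,7],"twist":[0,0,0],"grip":10},{"linear":[28,0,7],"twist":[0,0,0],"grip":10},{"linear":[35,0,7],"twist":[0,0,0],"grip":10},{"linear":[38,0,7],"twist":[0,0,0],"grip":10},{"linear":[38,0,7],"twist":[0,0,0],"grip":10}]'
python3 - <<'E'
from h import *
s=ctrl.get_state();print(s['wrist_force'])
p=2*np.arctan2(s['eef_rot'][2],s['eef_rot'][1]);print(p)
d=np.array([.4530,.0198])-s['tcp_pos'][:2];x=np.array([np.cos(p),np.sin(p)]);y=np.array([np.sin(p),-np.cos(p)]);print(d@x,d@y, 'twist',-( .399+np.pi-p))
E
python3 look.py ret1 .09 '[.5096,-.0542,.1]'
```

```text
time: 15.38
tcp_pos: [0.4567, -0.0338, 0.1704]
eef_rot: [0.0, 0.177, 0.984, -0.0]
wrist_force: [-0.2, -0.1, -1.1]
width: 0.0172
[-0.20728142 -0.08786344 -1.06760587]
2.7848479759614153
0.022193783092624347 0.048951331682479046 twist -0.7557446776283778
[ 0.45695954 -0.03390312  0.17037809] psi 2.784851408642354 [ 2.16960286e-04  1.77426279e-01  9.84134068e-01 -6.05526248e-05] F [[-0.21, -0.09, -1.07], [-1.21, -0.69, -0.88], [1.05, 0.05, -0.86]] w 0.016828775174670532
```

View pics/z_ret1.png

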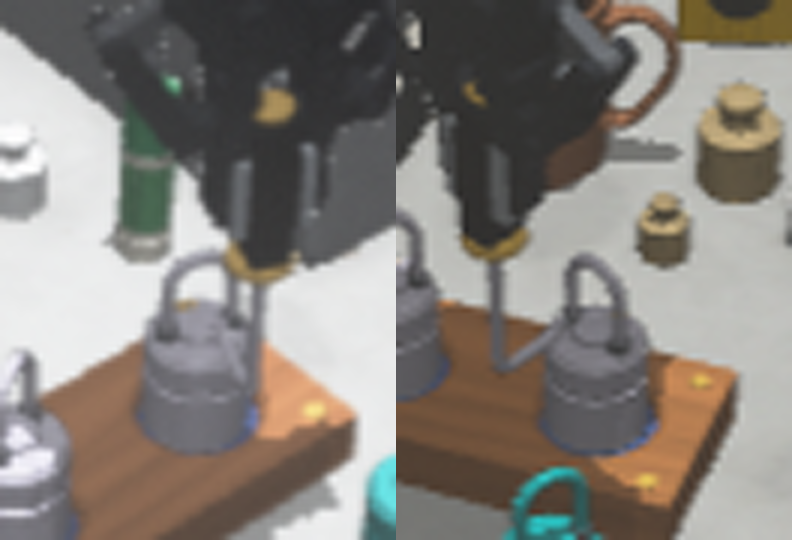

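```bash
python3 -m pendant '[{"linear":[6,5,0],"twist":[0,0,-0.06],"grip":10},{"linear":[14,14,0],"twist":[0,0,-0.19],"grip":10},{"linear":[20,24,0],"twist":[0,0,-0.34],"grip":10},{"linear":[22,34,0],"twist":[0,0,-0.49],"grip":10},{"linear":[22,43,0],"twist":[0,0,-0.63],"grip":10},{"linear":[22,48,0],"twist":[0,0,-0.72],"grip":10},{"linear":[22,49,0],"twist":[0,0,-0.756],"grip":10},{"linear":[22,49,0],"twist":[0,0,-0.756],"grip":10},{"linear":[22,49,0],"twist":[0,0,-0.756],"grip":10}]'
python3 look.py pre0 .09 '[.5046,.0416,.1]'; python3 weigh.py
```

```text
time: 16.6
tcp_pos: [0.4533, 0.0195, 0.1703]
eef_rot: [-0.0, -0.198, 0.98, -0.0]
wrist_force: [0.0, -0.3, -1.2]
width: 0.0171
[0.45329025 0.01952125 0.1702539 ] psi 3.539880925752841 [-4.99908954e-05 -1.97830454e-01  9.80236249e-01 -6.72114169e-05] F [[0.05, -0.32, -1.23], [0.13, 0.32, -0.91], [-0.02, -0.93, -1.0]] w 0.016951295710852705
[ 0.16717434  0.09259709 -1.42798342] [0.66239649 0.39503161 0.51949111] [-6.0000e-03 -3.4732e+01  2.6020e+01 -1.0000e-03 -0.0000e+00  1.0000e-03] [-0.096  0.165 -0.367  1.039 -0.    -0.496]
```

View pics/z_pre0.png

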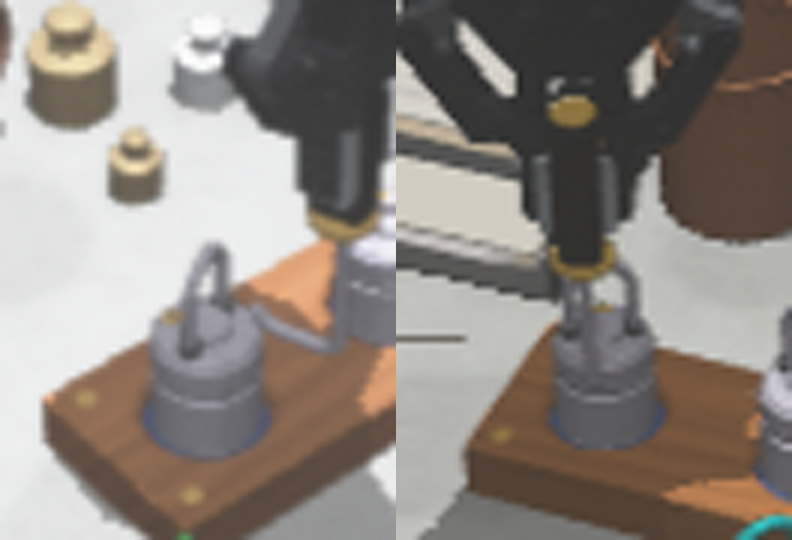

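```bash
python3 -m pendant '[{"linear":[-3,0,0],"twist":[0,0,0],"grip":10},{"linear":[-9,0,0],"twist":[0,0,0],"grip":10},{"linear":[-16,0,0],"twist":[0,0,0],"grip":10},{"linear":[-23,0,0],"twist":[0,0,0],"grip":10},{"linear":[-30,0,0],"twist":[0,0,0],"grip":10},{"linear":[-36,0,0],"twist":[0,0,0],"grip":10},{"linear":[-38,0,0],"twist":[0,0,0],"grip":10},{"linear":[-38,0,0],"twist":[0,0,0],"grip":10},{"linear":[-38,0,0],"twist":[0,0,0],"grip":10}]'
python3 look.py ins0 .09 '[.5046,.0416,.1]'
```

```text
time: 18.62
tcp_pos: [0.4881, 0.0344, 0.1703]
eef_rot: [-0.0, -0.198, 0.98, -0.0]
wrist_force: [0.1, -0.5, -1.3]
width: 0.0173
[0.48808371 0.03441773 0.17025974] psi 3.540626174464703 [-1.20338081e-04 -1.98195699e-01  9.80162460e-01 -4.75639707e-05] F [[0.06, -0.51, -1.26], [0.73, -0.63, -1.45], [0.13, 0.58, -1.16]] w 0.0168506049605608
```

View pics/z_ins0.png

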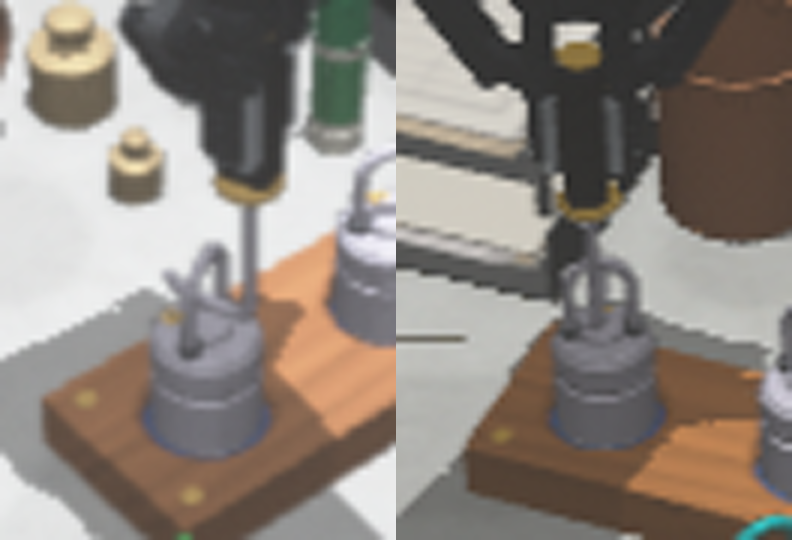

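The foot and tip are through the eye (tip at (170,275) in the scene crop). Lifting.

```bash
python3 -m pendant '[{"linear":[0,0,-5],"twist":[0,0,0],"grip":10},{"linear":[0,0,-10],"twist":[0,0,0],"grip":10},{"linear":[0,0,-13],"twist":[0,0,0],"grip":10},{"linear":[0,0,-15],"twist":[0,0,0],"grip":10},{"linear":[0,0,-17],"twist":[0,0,0],"grip":10},{"linear":[0,0,-19],"twist":[0,0,0],"grip":10},{"linear":[0,0,-22],"twist":[0,0,0],"grip":10},{"linear":[0,0,-26],"twist":[0,0,0],"grip":10},{"linear":[0,0,-31],"twist":[0,0,0],"grip":10},{"linear":[0,0,-35],"twist":[0,0,0],"grip":10},{"linear":[0,0,-37],"twist":[0,0,0],"grip":10},{"linear":[0,0,-37],"twist":[0,0,0],"grip":10}]'
python3 look.py lift0 .09 '[.5046,.0416,.12]'; python3 weigh.py
```

```text
time: 20.23
tcp_pos: [0.4885, 0.0345, 0.2075]
eef_rot: [0.0, -0.198, 0.98, -0.0]
wrist_force: [0.2, -0.2, -6.5]
width: 0.0172
[0.48839132 0.03446453 0.20731059] psi 3.5407160091683174 [ 6.18113922e-05 -1.98239726e-01  9.80153560e-01 -8.03691124e-05] F [[0.17, -0.23, -6.5], [-0.23, -1.15, -6.55], [-0.53, -1.12, -6.47]] w 0.017223012693237918
[-0.21675771 -0.06378361 -6.48618125] [0.45506517 0.46365927 0.48293464] [ -0.    -40.871  29.04   -0.09    0.042   0.   ] [-0.059  0.214 -0.207  1.15  -0.    -0.458]
```

View pics/z_lift0.png

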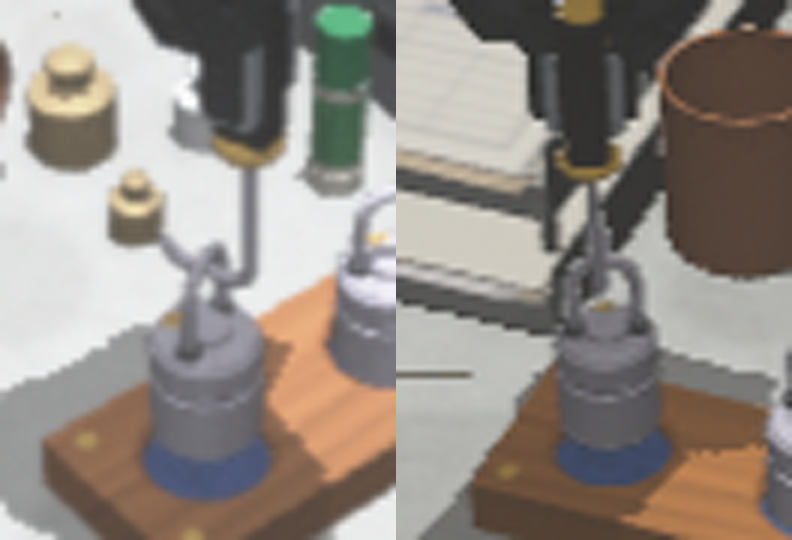

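```bash
python3 -m pendant '[{"linear":[0,0,-2],"twist":[0,0,0],"grip":10},{"linear":[0,0,-7],"twist":[0,0,0],"grip":10},{"linear":[0,0,-15],"twist":[0,0,0],"grip":10},{"linear":[0,0,-26],"twist":[0,0,0],"grip":10},{"linear":[0,0,-38],"twist":[0,0,0],"grip":10},{"linear":[0,0,-51],"twist":[0,0,0],"grip":10},{"linear":[0,0,-64],"twist":[0,0,0],"grip":10},{"linear":[0,0,-76],"twist":[0,0,0],"grip":10},{"linear":[0,0,-87],"twist":[0,0,0],"grip":10},{"linear":[0,0,-95],"twist":[0,0,0],"grip":10},{"linear":[0,0,-99],"twist":[0,0,0],"grip":10},{"linear":[0,0,-100],"twist":[0,0,0],"grip":10}]'
python3 -m pendant '[{"linear":[0,1,0],"twist":[0,0,0],"grip":10},{"linear":[-1,3,0],"twist":[0,0,0],"grip":10},{"linear":[-2,7,0],"twist":[0,0,0],"grip":10},{"linear":[-3,13,0],"twist":[0,0,0],"grip":10},{"linear":[-5,20,0],"twist":[0,0,0],"grip":10},{"linear":[-7,29,0],"twist":[0,0,0],"grip":10},{"linear":[-10,39,0],"twist":[0,0,0],"grip":10},{"linear":[-13,51,0],"twist":[0,0,0],"grip":10},{"linear":[-17,64,0],"twist":[0,0,0],"grip":10},{"linear":[-20,78,0],"twist":[0,0,0],"grip":10},{"linear":[-24,93,0],"twist":[0,0,0],"grip":10},{"linear":[-28,108,0],"twist":[0,0,0],"grip":10}]'
python3 -m pendant '[{"linear":[-4,15,0],"twist":[0,0,0],"grip":10},{"linear":[-8,30,0],"twist":[0,0,0],"grip":10},{"linear":[-12,45,0],"twist":[0,0,0],"grip":10},{"linear":[-15,59,0],"twist":[0,0,0],"grip":10},{"linear":[-18,72,0],"twist":[0,0,0],"grip":10},{"linear":[-21,84,0],"twist":[0,0,0],"grip":10},{"linear":[-24,95,0],"twist":[0,0,0],"grip":10},{"linear":[-27,104,0],"twist":[0,0,0],"grip":10},{"linear":[-29,111,0],"twist":[0,0,0],"grip":10},{"linear":[-31,117,0],"twist":[0,0,0],"grip":10},{"linear":[-32,120,0],"twist":[0,0,0],"grip":10},{"linear":[-32,122,0],"twist":[0,0,0],"grip":10}]'
python3 - <<'E'
from h import *
for c in ['scene','side','wrist']: s,r=shot(c,c+'5.png')
print(s['tcp_pos'],s['eef_rot'],s['wrist_force'],s['width'])
E
```

```text
time: 22.62
tcp_pos: [0.4884, 0.0345, 0.3073]
eef_rot: [0.0, -0.198, 0.98, -0.0]
wrist_force: [-0.2, 0.0, -6.9]
width: 0.0172
time: 24.12
tcp_pos: [0.472, 0.146, 0.3073]
eef_rot: [0.0, -0.198, 0.98, -0.0]
wrist_force: [0.4, -0.1, -6.3]
width: 0.0173
time: 25.62
tcp_pos: [0.4543, 0.2698, 0.3073]
eef_rot: [0.0, -0.198, 0.98, -0.0]
wrist_force: [0.7, 0.2, -6.7]
width: 0.017
[0.45417037 0.26975945 0.30726123] [-3.01067204e-05 -1.98273570e-01  9.80146716e-01 -7.19844277e-05] [-0.03185396  0.30718915 -5.51685644] 0.017283412271324742
```

View pics/scene5.png

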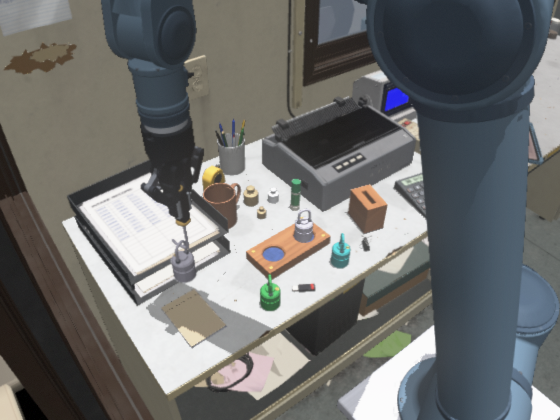

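View pics/side5.png

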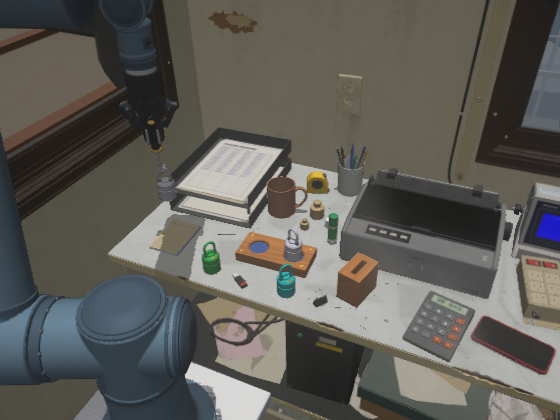

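View pics/wrist5.png

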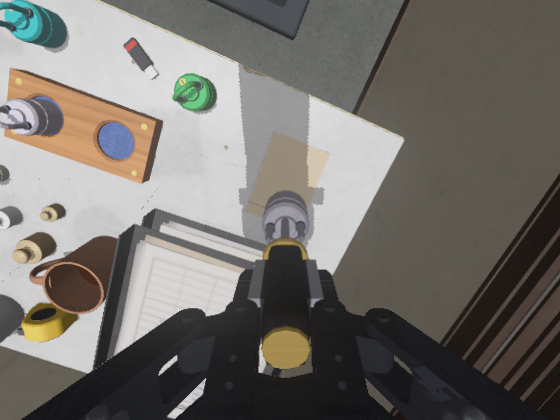

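Run:
```python
from h import *
import pickle
sc,sd=pickle.load(open('cams.pkl','rb'))
a=cv2.imread('pics/scene5.png');b=cv2.imread('pics/side5.png')
cv2.imwrite('pics/z5.png',np.hstack([cv2.resize(a[220:350,140:250],None,fx=3.5,fy=3.5),cv2.resize(b[140:270,120:230],None,fx=3.5,fy=3.5)]))
w=ctrl.read_camera('wrist');s=ctrl.get_state()
for p in [(275,133),(329,152),(247,206)]: print(onz(w,p,.008,s))
for n,r in(('scene',sc),('side',sd)): print(n,proj(r,[(.4707,.2764,.164),(.4707,.2764,.139)]))
print([(np.round(d['rect']).tolist(),round(d['confidence'],2)) for d in ctrl.search_frame('notepad','side')])
```

```text
[0.41288075 0.23762451 0.008     ]
[0.40735596 0.31776665 0.008     ]
[0.52718012 0.23926767 0.008     ]
scene [[183.54887761 266.97017077]
 [185.26927523 275.72573884]]
side [[166.81331443 188.88535504]
 [168.32708587 196.94646355]]
[([174.0, 236.0, 47.0, 31.0], 0.94)]
```

View pics/z5.png

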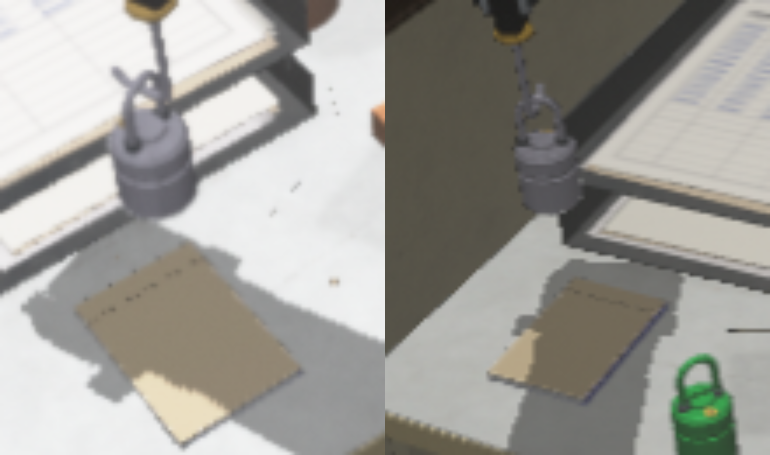

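```bash
for i in 1 2; do python3 -m pendant '[{"linear":[0,0,0],"twist":[0,0,0],"grip":10},{"linear":[0,0,0],"twist":[0,0,0],"grip":10},{"linear":[0,0,0],"twist":[0,0,0],"grip":10},{"linear":[0,0,0],"twist":[0,0,0],"grip":10},{"linear":[0,0,0],"twist":[0,0,0],"grip":10},{"linear":[0,0,0],"twist":[0,0,0],"grip":10},{"linear":[0,0,0],"twist":[0,0,0],"grip":10},{"linear":[0,0,0],"twist":[0,0,0],"grip":10}]'; done
python3 - <<'E'
from h import *
g=[];F=[]
for i in range(8):
    r=ctrl.read_camera('side')['frame'].astype(int);g.append(r[150:210,145:190]);F.append(ctrl.get_state()['wrist_force'])
for a in g[1:]: print(np.abs(a-g[0]).mean().round(2),np.abs(a-g[0]).max())
print(np.mean(F,0),ctrl.get_state()['tcp_pos'],ctrl.get_state()['width'],ctrl.get_state()['time'])
r=ctrl.read_camera('scene')['frame'][:,:,::-1]; cv2.imwrite('pics/fin.png',cv2.resize(r[150:330,150:390],None,fx=3.2,fy=3.2))
E
```

```text
time: 26.88
tcp_pos: [0.4542, 0.2697, 0.3073]
eef_rot: [-0.0, -0.198, 0.98, -0.0]
wrist_force: [0.0, 0.9, -6.0]
width: 0.0172
time: 27.88
tcp_pos: [0.4542, 0.2697, 0.3073]
eef_rot: [0.0, -0.198, 0.98, -0.0]
wrist_force: [0.3, -0.1, -6.8]
width: 0.0171
0.37 2
0.37 2
0.36 2
0.37 2
0.37 2
0.36 2
0.37 2
[-0.19992895  0.06174555 -6.34779953] [0.45422346 0.26975084 0.30726456] 0.01685603332099122 28.275
```

View pics/fin.png

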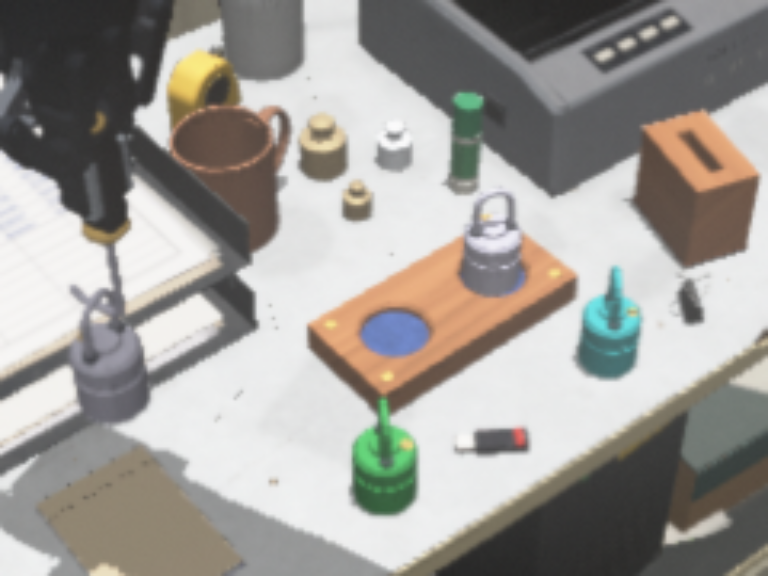

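Run:
```python
from h import *
import pickle
from scipy.optimize import least_squares
sc,sd=pickle.load(open('cams.pkl','rb'))
r1=ctrl.read_camera('scene')['frame'];r2=ctrl.read_camera('side')['frame']
P0=np.array([.5096,-.0542,.07]);J=[];dv=[]
for r,old,new in((sc,cv2.imread('pics/scene0.png'),r1[:,:,::-1]),(sd,cv2.imread('pics/side0.png'),r2[:,:,::-1])):
    c=proj(r,[P0])[0]; x,y=(c-[13,22]).astype(int)
    o=cv2.resize(old[y:y+38,x:x+26],None,fx=8,fy=8,interpolation=cv2.INTER_CUBIC)
    n=cv2.resize(np.ascontiguousarray(new[y-6:y+44,x-6:x+32]),None,fx=8,fy=8,interpolation=cv2.INTER_CUBIC)
    m=cv2.matchTemplate(n,o,cv2.TM_CCOEFF_NORMED);_,v,_,l=cv2.minMaxLoc(m);d=np.array(l)/8-6;print(d,v);dv.append(d)
    J.append(np.array([(proj(r,[P0+e])[0]-c)/.001 for e in np.eye(3)*.001]).T)
print('shift m',np.linalg.lstsq(np.vstack(J),np.hstack(dv),rcond=None))
a=np.hstack([cv2.resize(np.ascontiguousarray(f[y-25:y+25,x-32:x+32,::-1]),None,fx=6,fy=8,interpolation=cv2.INTER_CUBIC) for f,(x,y) in ((r1,proj(sc,[P0])[0].astype(int)),(r2,proj(sd,[P0])[0].astype(int)))])
cv2.imwrite('pics/seat.png',a)
```

```text
[-0.25   0.125] 0.9811535477638245
[-0.375 -0.125] 0.9780797958374023
shift m (array([-0.00018603,  0.00093135,  0.00024441]), array([3.5827296e-07]), np.int32(3), array([583.67874984, 534.78951956, 233.81934974]))
```

View pics/seat.png

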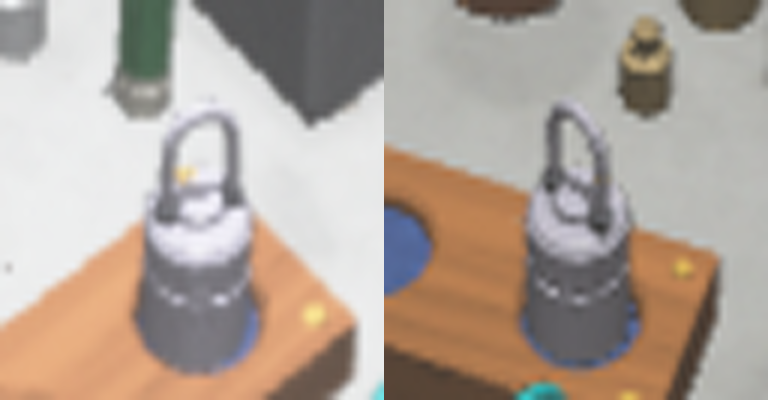

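The light weight is properly seated: it shifted about 1 mm, and its height is unchanged. Handing in.

```bash
python3 -c "
from rig import ctrl
print(ctrl.close_job(),ctrl.get_state()['time'])"
```

```text
the job is handed in; nothing more can be done
the job is handed in; nothing more can be done
```

I handed the job in with the full weight hanging on the hook above the notepad and the light one back in its recess. The arm's clock read about 28 s of the 72 s allowed.

- **Weighing:** I lifted the weight in the -y recess first. Its pull was about 2.9 N (0.30 kg), so it is the light one. I lowered it back into its recess and drew the hook out of its eye. The weight from the +y recess then pulled about 5.1 N (0.52 kg), so that is the full one.
- **Light weight:** Comparing pictures from before and after, it sits about 1 mm from where it started, at the same height. It stands upright, off the hook.
- **Full weight:** It hangs with its underside about 0.14 m above the desk. It lined up with the notepad's middle to about a pixel in the scene and side views. The wrist view put the middle about 4 mm away, which I left uncorrected.
- **Stillness and grip:** Eight side pictures in a row showed no movement beyond image noise, and the grip was steady at about 17 mm on the handle. The last force readings averaged 6.3 N, against 6.5 N when I weighed it, which is within noise.
- **Bystanders:** In the last scene picture the mug, USB stick, binder clip, glue stick and look-alikes appear where they were. I checked these by eye only.

No check failed.

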